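# Index a strut fairing round to the shim station and wedge its toe just clear

### The job

Turn the index table counter-clockwise by its red pin until it snaps into its next position, so that the white fairing's toe comes round to the landing shelf. Then take the orange-handled wedge, lay it flat on the shelf and push it under the fairing's toe bar, between the two rest pads, until the bar just lifts off the pads, about 3 mm clear, and finish there, still gripping the wedge and holding it in place. Touch the fairing with nothing but the wedge, and leave the couplers, mandrel, screwdriver, manometer and manifold block where they are.

Things in the scene. Friction and masses are not known exactly. Their poses are not given: they have to be found in the camera images.
- fixture: two-position index table on a grey 240 x 240 x 12 mm base plate, fixed to the worktop. Origin: on the worktop, on the deck's turning axis; z up. Its round steel deck, radius 115 mm, has its top 30 mm above the worktop. Landing shelf on the +y side
- shelf_mid (a point): middle of the top of the landing shelf: an aluminium block 90 mm wide along the fixture's x, reaching from 118 to 275 mm from the turning axis along the fixture's +y, top 30 mm above the worktop, flush with the deck. The wedge is pushed along its middle line (fixture x = 0) towards the axis, the fixture's -y; the point is 196.5 mm from the axis
- index (a joint): turn of the deck, rad, counter-clockwise from above: 0 at the first position (start), 1.047 at the next, where the fairing's toe points along the fixture's +y to the shelf. A snap-over spring (at most 0.35 N m, 4 N at the pin) holds it against a hard stop at both, pulls it back before half-way and on to the next position after it
- index_pin (a point): red upright pin on the deck, 16 mm diameter, 48 mm tall, for turning it by pushing or gripping; the point is at its foot on the deck top, 90 mm from the turning axis, across from the toe. Nothing else stands on the deck within 30 mm of it (nearest: two hinge lugs, 28 mm high, 30 to 50 mm from the axis on the same side)
- fairing: white nylon streamlined strut fairing, 130 x 60 mm, top 88 mm above the worktop. Under its blunt end a steel toe bar, 12 mm diameter, 64 mm long. Origin: middle of the bar's axis, 95 mm from the turning axis; y points outward from that axis, x along the bar. At rest the bar lies on two brass pads, 10 mm high with a 36 mm gap between, pressing about 2 N; its underside is 10 mm above the deck
- toe_hinge (a joint): tilt of the fairing about its hinge 135 mm behind the toe bar, in rad: 0 resting on the pads, positive with the toe raised; the gap under the bar is 135 mm times it (3 mm at 0.022)
- wedge: levelling wedge, 0.16 kg: orange handle block 30 (x) x 24 (y) x 45 mm tall; steel blade 24 mm wide runs from it along +x, its thickness falling evenly from 24 mm at x = 15 to 4 mm at its tip, x = 115. Origin: underside, middle of the block. It touches the bar where it is 10 mm thick (x = 85); the bar is 3 mm clear with x = 70 under it. Starts flat on the worktop
- coupler_a: blue anodized quick coupler standing on its foot, 38 mm diameter, 56 mm tall; origin under its foot; leave alone
- coupler_b: second blue coupler, the same; leave alone
- mandrel: stepped steel mandrel standing upright, 52 mm diameter, 100 mm tall; origin under its foot; leave alone
- driver: screwdriver lying on the worktop, about 200 mm long, origin at its middle; leave alone
- manometer: yellow hand-held manometer lying flat, 80 x 150 x 30 mm; leave alone
- manifold: aluminium manifold block, 70 x 50 x 40 mm; leave alone
Things that resemble listed ones, but are neither listed nor needed, are in the scene too. Leave any brown look-alike of the wedge alone.

How it is judged (in metres and radians):
On the way, in this order (a step that is already met when the one before it is completed fails the run):
1. the table rests in its next position, the fairing still down on its pads (value of joint index above 0.97 rad and velocity of joint index below 0.1 rad/s and value of joint toe_hinge below 0.006 rad), for 0.2 s.
2. the wedge, under the toe bar, carries it 1.5 to 6 mm off the pads (value of joint index above 0.97 rad and value of joint toe_hinge between 0.011 and 0.0445 rad and contact force between wedge and fairing above 0.3 N), for 0.2 s.
At the end, for the whole second after the job is handed in: index above 0.97 rad; toe bar 1.5 to 6 mm off its pads (toe_hinge 0.011 to 0.0445 rad), carried by the wedge, not the robot; wedge flat (tilt under 0.08 rad, underside within 4 mm of shelf level), at rest, still gripped with over 2 N (all of step 2 and velocity of joint toe_hinge below 0.05 rad/s and contact force between the fingers and wedge above 2 N and angle between wedge's own z axis and vertical below 0.08 rad and z of wedge in the frame of fixture between 0.026 and 0.034 m and linear speed of wedge below 0.02 m/s and contact force between each of the arm, the fingers and fairing below 0.3 N); the arm keeps its last pose, push and grip.
It fails at once if a coupler, the mandrel, screwdriver, manometer or manifold block moved more than 2 cm (distance of any of coupler_a, coupler_b, mandrel, driver, manometer, manifold from where it was at the start of the episode above 0.02 m).
It fails at once if the robot itself presses on the fairing (contact force between any of the fingers, the arm and fairing above 1.5 N).
It also fails if it takes over 64 s, if anything falls off the work surface, if the arm or the gripper's body presses on something with over 40 N, if the wrist force passes 120 N, or if a joint passes its speed limit or range.

### The arm

A 6-joint arm with a two-finger parallel gripper is mounted at the origin on the work surface. World frame = base frame: x ahead of the robot, y to its left, z up, the work surface at z = 0. Lengths are in m, angles in degrees, forces in N, time in s.
With the tool pointing down it reaches from about 0.4 to 0.825 m from the base axis. Payload 7 kg.
Tool frame: the origin (TCP) lies on the centre line of the jaws, within the pads' length; the fingertips stand 8 mm ahead of it and the grasp point (between the pads) lies 11 mm behind it; z points along the fingers, y is the line along which they close (so a half turn about z gives the same grasp; the last joint's range is limited). The gripper opens to 88 mm and grips with 3 to 60 N. Pads are 19 mm wide; open, the fingers measure 130 mm over their backs; the gripper's body (78 mm by 193 mm) begins 47 mm behind the grasp point.
Start: joints at [86.522, 20.546, 0.682, 0, -70.136, -16.507], TCP at [0.231, 0.634, 0.235] pointing down, gripper open.
Joint ranges: [-176.03, 176.03], [-82.01, 121.73], [-58.28, 71.71], [-173.87, 95.51], [-174.79, -0.11], [-173.66, 173.66]. Speed limits (degrees/s): [136.94, 136.94, 172.46, 180, 180, 180].

### API

Orientations are given as [roll, pitch, yaw] about the fixed x, y, z axes, in that order (R = Rz(yaw) Ry(pitch) Rx(roll)).
In Python, from plant import r gives the robot as it stands.
- The arm moves only by the tool carry_out, never from a script. Its argument "targets" is a list of rows, each a list of 6 numbers: the shift along the tool's x, y, z scaled (see below), then the turn, a rotation vector about the tool's x, y, z scaled (see below). A call has 1 to 5 rows; each row shifts and turns the commanded pose from where the row before left it, along the tool's axes as they then stand; what a row does not reach is not made up. The controller multiplies each number of a shift by 0.5 m and each number of a turn by 60 degrees. A row lasts 1/8 s, in which the tool goes at most 62.5 mm and 10.7 degrees, less where a joint would pass 70% of its speed; a pose out of reach is approached as far as the arm can. A call with a number of a shift or a turn outside -1 to 1 is refused whole. A call with a gripper value outside its range is refused whole. "hand" is the opening, from 0 (shut) to 1 (fully open), set as the call begins (left out, the last holds). The fingers move at their own pace and stop on an object; "squeeze" is the grip in N (left out, the last holds). Time passes only in rows, so rows that do not move let the fingers close. It gives the time, the measured TCP pose, the force, the opening and the grip force at its end, in the units of the state.
- r.get_state(): the state, without advancing time (a new reading comes with each control period).
- r.capture(name): name is "scene" or "top" or "wrist"; returns the picture (420x560x3 uint8, red, green, blue); there is no depth.
- r.camera_info(name): a dict with "K" (3x3 intrinsics, pixels), "distortion" ([k1, k2, p1, p2, k3] as OpenCV has them; the pictures are not rectified), "eye" and "attitude" of the camera in the world. Camera axes: x right, y down, z forward; pixel columns grow to the right and rows downward; lengths in m; the calibration is good to about 2 mm. A picture is of the moment at which its call begins: read the wrist's pose just before it. camera_info takes no time and is no camera call; for the wrist camera it gives the pose at the moment of the call.
- r.close_job(): hands the job in; it is judged then, once.
The state is a dict: "time_s": time; "joints": joint angles; "qd": joint speeds; "joint_torque": joint torques, N m; "tcp_pos": TCP position; "eef_rot": TCP orientation; "contact_force": force on the tool from outside, world axes, zero at the start; "moment": the same for the moment, N m; "gripper_width": finger opening in m; "gripper_force": force on a finger pad.
Only numpy, scipy, OpenCV 4.12 (cv2) and the standard library are available. Lean on these libraries where they do the work, as an engineer would, in place of code of your own. Each camera call takes 0.05 s, during which the arm holds its last target. There are 200 camera calls.

## Working session

There is one attempt and no reset: what is moved stays moved. The work goes in short steps, Python scripts to look and compute and a tool call to move; the robot and the scene stay as the last step left them, time stands still between calls to the robot, and variables do not carry over. Pictures are saved under pics/ and viewed, at most 10 in all, crops included, and the job is handed in when it is done.

Besides the shell and the picture viewer there is one more tool, called as name([rows], argument=value, ...), one row to a line, values as JSON. carry_out: Moves the arm, as the interface text tells. Its arguments: {"type":"object","properties":{"targets":{"type":"array","items":{"type":"array","items":{"type":"number","minimum":-1,"maximum":1}}},"hand":{"type":"number"},"squeeze":{"type":"number"}},"required":["targets"]}

```bash
ls; mkdir -p pics; python3 - <<'E'
from plant import r
import cv2
s=r.get_state();print(s)
for n in("scene","top"):
    i=r.camera_info(n);print(n,i)
    cv2.imwrite(f"pics/{n}0.png",r.capture(n)[:,:,::-1])
E
```

```text
pics
{'time_s': 0.0, 'joints': array([ 8.65228402e+01,  2.05915047e+01,  6.32533957e-01, -2.22135345e-02,
       -7.01355093e+01, -1.65073062e+01]), 'qd': array([-0.02360521, -0.01074256, -0.04849604, -0.01212882,  0.00915749,
       -0.09943275]), 'joint_torque': array([ 1.34705337e-03, -5.82720566e+01,  2.93057781e+01,  6.99706122e+00,
        7.29577179e-03, -1.50381425e-04]), 'tcp_pos': array([0.23053521, 0.63388865, 0.23360589]), 'eef_rot': array([ 1.79903480e+02, -6.82695042e-03, -1.99920256e+01]), 'contact_force': array([0.3519084 , 0.31418686, 0.04412168]), 'moment': array([-0.01784562,  0.00617989,  0.00473203]), 'gripper_force': 0.0, 'gripper_width': 0.0878178700182064}
scene {'K': array([[525.66091827,   0.        , 272.22656621],
       [  0.        , 525.66091827, 202.4165061 ],
       [  0.        ,   0.        ,   1.        ]]), 'distortion': array([-0.09100374,  0.        ,  0.        ,  0.        ,  0.        ]), 'eye': array([1.60458988, 0.31053067, 1.04535999]), 'attitude': array([-131.3673104 ,   -0.68120076,  105.89443728])}
top {'K': array([[473.39114653,   0.        , 278.0261691 ],
       [  0.        , 473.39114653, 204.07537882],
       [  0.        ,   0.        ,   1.        ]]), 'distortion': array([-0.10246451,  0.        ,  0.        ,  0.        ,  0.        ]), 'eye': array([0.30833668, 0.05174337, 1.37245981]), 'attitude': array([-171.38533808,   -0.94493059,  -91.39489715])}
```

View pics/scene0.png

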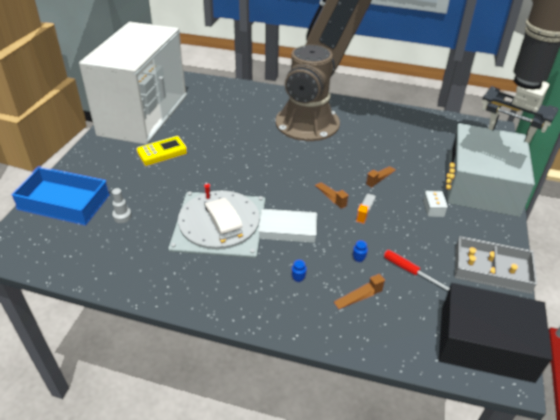

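View pics/top0.png

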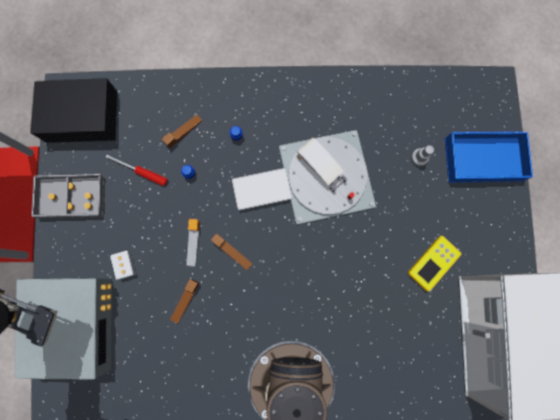

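The scene view shows the table at about (215,218), the shelf at (290,225), the orange wedge handle at (363,213) and brown decoys near it. In the top view the fixture is at (327,177), the pin at (351,196), the shelf at (262,188), and the wedge handle at (193,225) with its blade running down to (192,262).

```bash
cat > h.py <<'E'
import numpy as np,cv2
from scipy.spatial.transform import Rotation as Ro
def ray(i,p):
    u=cv2.undistortPoints(np.array(p,float).reshape(-1,1,2),i["K"],i["distortion"])[:,0]
    d=np.c_[u,np.ones(len(u))]@Ro.from_euler('xyz',i["attitude"],degrees=True).as_matrix().T
    return np.array(i["eye"]),d
def onz(i,p,z):
    e,d=ray(i,p);return e+d*((z-e[2])/d[:,2])[:,None]
def mask(im,lo,hi,box):
    h=cv2.cvtColor(im,cv2.COLOR_RGB2HSV);m=cv2.inRange(h,lo,hi)
    k=np.zeros_like(m);x0,y0,x1,y1=box;k[y0:y1,x0:x1]=m[y0:y1,x0:x1];return k
def blobs(m,amin=5):
    n,l,s,c=cv2.connectedComponentsWithStats(m);return [(s[k].tolist(),c[k].round(1).tolist()) for k in range(1,n) if s[k,4]>=amin]
E
python3 - <<'E'
from h import *
from plant import r
T=cv2.imread("pics/top0.png")[:,:,::-1].copy();S=cv2.imread("pics/scene0.png")[:,:,::-1].copy()
it=r.camera_info("top")
a=cv2.resize(T[120:280,170:400],None,fx=3.4,fy=3.4,interpolation=cv2.INTER_CUBIC)
cv2.imwrite("pics/tc.png",a[:,:,::-1])
m=mask(T,(0,170,90),(9,255,255),(300,150,400,230));print("red",blobs(m), [onz(it,c,.078).round(4) for _,c in blobs(m)])
m=mask(T,(10,180,160),(20,255,255),(180,210,210,240));print("or",blobs(m),[onz(it,c,.045).round(4) for _,c in blobs(m)])
h=cv2.cvtColor(T,cv2.COLOR_RGB2HSV)
for q in[(250,188),(270,185),(192,250),(300,210),(300,180),(357,150)]:print(q,h[q[1],q[0]])
print(h[225,180:210].tolist())
E
```

```text
red [([349, 194, 4, 4, 10], [350.5, 195.5])] [array([[ 0.5236, -0.177 ,  0.078 ]])]
or [([189, 220, 9, 10, 69], [192.8, 224.4])] [array([[0.4562, 0.2667, 0.045 ]])]
(250, 188) [116   8 223]
(270, 185) [116   8 223]
(192, 250) [113  12 185]
(300, 210) [ 98  22 186]
(300, 180) [108  12 207]
(357, 150) [103  16 187]
[[105, 41, 87], [107, 41, 87], [107, 41, 87], [105, 41, 87], [107, 41, 87], [108, 43, 89], [108, 36, 86], [4, 37, 96], [15, 143, 157], [19, 184, 207], [19, 192, 217], [19, 193, 217], [19, 190, 217], [19, 190, 217], [19, 190, 217], [19, 188, 214], [19, 194, 196], [17, 203, 137], [13, 197, 88], [9, 97, 76], [115, 18, 85], [107, 33, 107], [105, 38, 95], [106, 44, 87], [104, 44, 87], [106, 44, 87], [106, 44, 87], [105, 41, 87], [106, 44, 87], [106, 44, 87]]
```

View pics/tc.png

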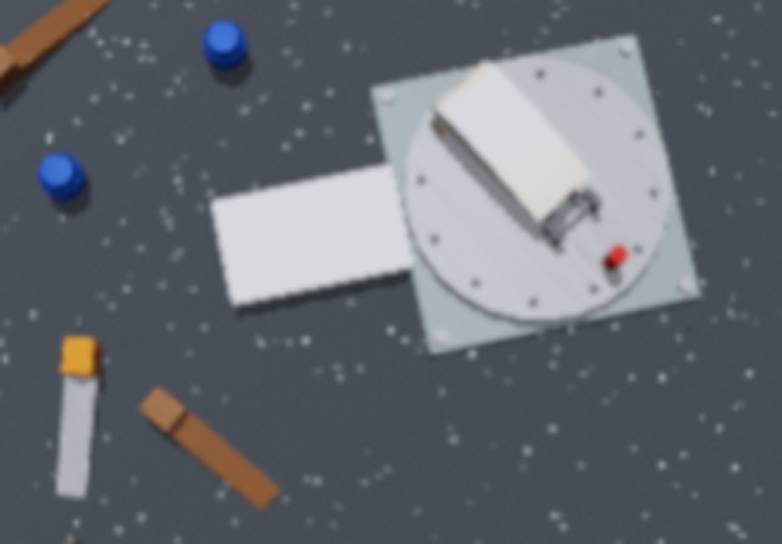

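The crop shows the base plate corners at (372,88), (637,37), (698,297) and (432,353), the shelf's outer corners at (212,200) and (233,306), the pin at (616,257), the wedge handle at (79,356) and its tip at (72,495). The toe is at the upper left end, near (460,95).

```bash
python3 - <<'E'
from h import *
from plant import r
T=cv2.imread("pics/top0.png")[:,:,::-1].copy();S=cv2.imread("pics/scene0.png")[:,:,::-1].copy()
it=r.camera_info("top");isc=r.camera_info("scene")
f=lambda L:(np.array(L,float)+.5)/3.4-.5+[170,120]
P=onz(it,f([(372,88),(637,37),(698,297),(432,353)]),.012)
print(P.round(4),P.mean(0).round(4))
# base plate y axis: toward shelf (left in picture)
d=(P[0]+P[3]-P[1]-P[2])[:2];e=(P[0]+P[1]-P[2]-P[3])[:2]
print("yaw y-axis",np.degrees(np.arctan2(d[1],d[0])),np.degrees(np.arctan2(e[1],e[0])),np.linalg.norm(d)/2,np.linalg.norm(e)/2)
Q=onz(it,f([(212,200),(233,306),(412,268),(393,165)]),.03);print(Q.round(4))
for a,b in((0,3),(1,2)):
    v=Q[a]-Q[b];print(np.degrees(np.arctan2(v[1],v[0])))
# wedge: gray blade mask
h=cv2.cvtColor(T,cv2.COLOR_RGB2HSV)
m=mask(T,(0,0,130),(180,60,255),(182,230,205,275));c=max(cv2.findContours(m,0,2)[0],key=cv2.contourArea)
rc=cv2.minAreaRect(c);print("blade",rc)
b=np.array(cv2.boxPoints(rc));print(onz(it,b,.01).round(4))
vx,vy,x0,y0=cv2.fitLine(cv2.findNonZero(m),2,0,.01,.01).ravel()
L=onz(it,[(x0-12*vx,y0-12*vy),(x0+12*vx,y0+12*vy)],.012);v=L[1]-L[0];print("axis",L.round(4),np.degrees(np.arctan2(v[1],v[0])))
# triangulate handle with scene cam
for n,lo,hi,bt,bs,z in(("or",(10,150,120),(22,255,255),(180,210,210,240),(350,190,380,228),0.0225),("red",(0,150,70),(9,255,255),(300,150,400,230),(195,170,215,205),.06)):
    ct=np.mean(cv2.findNonZero(mask(T,lo,hi,bt)),0);cs=np.mean(cv2.findNonZero(mask(S,lo,hi,bs)),0)
    e1,d1=ray(it,ct);e2,d2=ray(isc,cs);A=np.c_[d1[0],-d2[0]];s=np.linalg.lstsq(A,e2-e1,rcond=None)[0]
    print(n,ct,cs,(e1+s[0]*d1[0]).round(4),(e2+s[1]*d2[0]).round(4),blobs(mask(S,lo,hi,bs)))
E
```

```text
[[ 0.6895  0.017   0.012 ]
 [ 0.7319 -0.2182  0.012 ]
 [ 0.499  -0.2591  0.012 ]
 [ 0.456  -0.0283  0.012 ]] [ 0.5941 -0.1222  0.012 ]
yaw y-axis 100.40008253858082 10.472575445277215 0.23687391136260397 0.23715827806940154
[[ 0.5889  0.1559  0.03  ]
 [ 0.4975  0.1391  0.03  ]
 [ 0.5266 -0.0125  0.03  ]
 [ 0.6161  0.0012  0.03  ]]
99.9723969909243
100.87295418650582
blade ((191.65011596679688, 247.77394104003906), (9.31268310546875, 35.1283073425293), 4.969740867614746)
[[0.344  0.2934 0.01  ]
 [0.4444 0.2847 0.01  ]
 [0.4415 0.2578 0.01  ]
 [0.3412 0.2667 0.01  ]]
axis [[0.358  0.2782 0.012 ]
 [0.4265 0.2725 0.012 ]] -4.757731348534537
or [[192.77894737 224.25263158]] [[361.73103448 213.40689655]] [0.4587 0.2698 0.0261] [0.4594 0.2655 0.0255] [([357, 205, 11, 18, 145], [361.7, 213.4])]
red [[350.76470588 195.11764706]] [[207.04761905 189.5       ]] [ 0.5273 -0.1806  0.0623] [ 0.5275 -0.1811  0.0624] [([205, 184, 5, 14, 42], [207.0, 189.5])]
```

```bash
cat > plan.py <<'E'
import numpy as np,sys
from plant import r
from scipy.spatial.transform import Rotation as Ro
def plan(wps,start=None):
    """wps: (x,y,z,yaw,n rows). start: commanded (x,y,z,yaw) else measured."""
    s=r.get_state()
    p=np.array(s["tcp_pos"]);R=Ro.from_euler('xyz',s["eef_rot"],degrees=True)
    if start is not None: p=np.array(start[:3]);R=Ro.from_euler('xyz',[180,0,start[3]],degrees=True)
    rows=[]
    for x,y,z,w,n in wps:
        G=Ro.from_euler('xyz',[180,0,w],degrees=True)
        rv=(R.inv()*G).as_rotvec();q=np.array([x,y,z]);p0=p;R0=R
        for k in range(1,n+1):
            d=R.inv().apply(p0+(q-p0)*k/n-p)/.5
            t=(R.inv()*R0*Ro.from_rotvec(rv*k/n)).as_rotvec()/np.radians(60)
            d=d.round(4);t=t.round(4)
            p=p+R.apply(d*.5);R=R*Ro.from_rotvec(t*np.radians(60));rows.append([float(v) for v in (*d,*t)])
    for i in range(0,len(rows),5):print(str(rows[i:i+5]).replace(" ",""))
    print("end",p.round(4),R.as_euler('xyz',degrees=True).round(2))
E
python3 - <<'E'
from plan import *
plan([(.5256,-.1804,.235,-109.5,17),(.5256,-.1804,.12,-109.5,3)])
E
```

```text
[[0.0654,0.0782,-0.0,0.0001,-0.0001,0.0878],[0.0722,0.0718,-0.0001,0.0,-0.0,0.0877],[0.0786,0.0649,0.0,0.0001,-0.0001,0.0878],[0.0842,0.0574,-0.0,0.0,-0.0001,0.0877],[0.0891,0.0495,-0.0001,0.0001,-0.0001,0.0878]]
[[0.0932,0.0411,-0.0001,0.0001,-0.0,0.0877],[0.0967,0.0323,-0.0001,0.0,-0.0001,0.0878],[0.0991,0.0233,-0.0001,0.0001,-0.0001,0.0877],[0.101,0.0142,-0.0001,0.0,-0.0001,0.0878],[0.1017,0.0048,-0.0001,0.0001,-0.0,0.0878]]
[[0.1018,-0.0046,-0.0001,0.0001,-0.0001,0.0877],[0.101,-0.0139,-0.0001,0.0,-0.0001,0.0878],[0.0992,-0.023,-0.0001,0.0001,-0.0001,0.0877],[0.0968,-0.0321,-0.0002,0.0,-0.0,0.0878],[0.0933,-0.0408,-0.0001,0.0001,-0.0001,0.0877]]
[[0.0892,-0.0493,-0.0002,0.0001,-0.0001,0.0878],[0.0844,-0.0572,-0.0001,0.0,-0.0001,0.0877],[-0.0,0.0,0.0767,0.0,0.0,0.0],[-0.0,0.0,0.0766,0.0,0.0,0.0],[-0.0,0.0,0.0767,0.0,0.0,0.0]]
end [ 0.5256 -0.1804  0.12  ] [ 180.     0.  -109.5]
```

carry_out([
  [0.065,0.078,0,0,0,0.088],
  [0.072,0.072,0,0,0,0.088],
  [0.079,0.065,0,0,0,0.088],
  [0.084,0.057,0,0,0,0.088],
  [0.089,0.05,0,0,0,0.088],
], hand=0.5)

```text
time_s: 0.72
tcp_pos: [0.3173, 0.393, 0.2343]
eef_rot: [180.0, -0.0, -46.5]
contact_force: [-0.2, -0.6, 0.7]
gripper_width: 0.0456
gripper_force: 0.0
```

carry_out([
  [0.093,0.041,0,0,0,0.088],
  [0.097,0.032,0,0,0,0.088],
  [0.099,0.023,0,0,0,0.088],
  [0.101,0.014,0,0,0,0.088],
  [0.102,0.005,0,0,0,0.088],
])

```text
time_s: 1.35
tcp_pos: [0.4038, 0.1536, 0.2346]
eef_rot: [-180.0, 0.0, -72.9]
contact_force: [0.9, 1.1, 0.7]
gripper_width: 0.0436
gripper_force: 0.0
```

carry_out([
  [0.102,-0.005,0,0,0,0.088],
  [0.101,-0.014,0,0,0,0.088],
  [0.099,-0.023,0,0,0,0.088],
  [0.097,-0.032,0,0,0,0.088],
  [0.093,-0.041,0,0,0,0.088],
])

```text
time_s: 1.98
tcp_pos: [0.4903, -0.0861, 0.2345]
eef_rot: [180.0, 0.0, -99.4]
contact_force: [0.3, 0.9, 0.2]
gripper_width: 0.0437
gripper_force: 0.0
```

carry_out([
  [0.089,-0.049,0,0,0,0.088],
  [0.084,-0.057,0,0,0,0.088],
  [0,0,0,0,0,0],
  [0,0,0,0,0,0],
  [0,0,0,0,0,0],
])

```text
time_s: 2.6
tcp_pos: [0.5241, -0.1792, 0.2346]
eef_rot: [180.0, 0.0, -109.7]
contact_force: [0.2, 0.2, 0.1]
gripper_width: 0.0438
gripper_force: 0.0
```

```bash
python3 - <<'E'
from h import *
from plant import r
s=r.get_state();print(s["time_s"],s["joints"].round(1),s["tcp_pos"].round(4),s["eef_rot"].round(2))
i=r.camera_info("wrist");print(i);w=r.capture("wrist");cv2.imwrite("pics/w1.png",w[:,:,::-1])
m=mask(w,(0,150,70),(9,255,255),(0,0,560,420));print(blobs(m,30))
for b,c in blobs(m,30): print(onz(i,c,.078).round(4))
E
```

```text
2.6 [  1.4   9.2 -14.8  -0.  -66.1 -21. ] [ 0.5241 -0.1792  0.2346] [ 1.8000e+02  1.0000e-02 -1.0967e+02]
{'K': array([[321.79957153,   0.        , 276.78714163],
       [  0.        , 321.79957153, 210.30961664],
       [  0.        ,   0.        ,   1.        ]]), 'distortion': array([0.00844284, 0.        , 0.        , 0.        , 0.        ]), 'eye': array([ 0.4978881 , -0.25114549,  0.3849254 ]), 'attitude': array([1.63492710e+02, 2.29988056e-02, 1.60346248e+02])}
[([267, 180, 15, 23, 270], [274.1, 191.4])]
[[ 0.5246 -0.1846  0.078 ]]
```

View pics/w1.png

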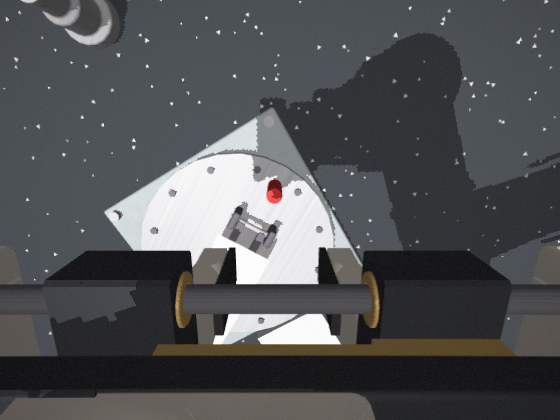

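The wrist picture shows the pin at (274,191), between hinge lugs at (255,230) and the deck edge, and the mandrel at the upper left, clear of the path. The pin position agrees with the top view, so I'll go down and cage it.

```bash
python3 - <<'E'
from plan import *
c=np.array([.594,-.122])
plan([(.526,-.1803,.055,-109.5,5)])
w=[]
for a,n in zip(range(226,287,6),[1]*11):
    a=np.radians(min(a,281));w.append((*(c+.09*np.array([np.cos(a),np.sin(a)])),.055,-109.5,2))
plan(w,(.526,-.1803,.055,-109.5))
E
```

```text
[[0.0002,-0.0008,0.0719,-0.0,0.0,-0.0005],[0.0002,-0.0009,0.0719,-0.0001,0.0001,-0.0005],[0.0003,-0.0008,0.0719,-0.0,0.0,-0.0005],[0.0002,-0.0008,0.072,-0.0001,0.0001,-0.0005],[0.0002,-0.0009,0.0719,-0.0,0.0,-0.0005]]
end [ 0.526  -0.1803  0.055 ] [-180.     0.  -109.5]
[[0.0042,-0.0073,-0.0,0.0,0.0,0.0],[0.0043,-0.0073,-0.0,0.0,0.0,0.0],[0.0034,-0.0088,-0.0,0.0,0.0,0.0],[0.0035,-0.0088,-0.0,0.0,0.0,0.0],[0.0025,-0.0091,-0.0,0.0,0.0,0.0]]
[[0.0025,-0.009,-0.0,0.0,0.0,0.0],[0.0016,-0.0093,-0.0,0.0,0.0,0.0],[0.0015,-0.0093,-0.0,0.0,0.0,0.0],[0.0006,-0.0094,-0.0,0.0,0.0,0.0],[0.0006,-0.0094,-0.0,0.0,0.0,0.0]]
[[-0.0004,-0.0094,-0.0,0.0,0.0,0.0],[-0.0004,-0.0094,-0.0,0.0,0.0,0.0],[-0.0014,-0.0093,-0.0,0.0,0.0,0.0],[-0.0014,-0.0094,-0.0,0.0,0.0,0.0],[-0.0024,-0.0091,-0.0,0.0,0.0,0.0]]
[[-0.0023,-0.0091,-0.0,0.0,0.0,0.0],[-0.0033,-0.0088,-0.0,0.0,0.0,0.0],[-0.0033,-0.0089,-0.0,0.0,0.0,0.0],[-0.0042,-0.0084,-0.0,0.0,0.0,0.0],[-0.0042,-0.0084,-0.0,0.0,0.0,0.0]]
[[-0.0008,-0.0014,-0.0,0.0,0.0,0.0],[-0.0008,-0.0013,-0.0,0.0,0.0,0.0]]
end [ 0.6112 -0.2103  0.055 ] [ 180.     0.  -109.5]
```

carry_out([
  [0,-0.001,0.072,0,0,0],
  [0,-0.001,0.072,0,0,0],
  [0,-0.001,0.072,0,0,0],
  [0,-0.001,0.072,0,0,0],
  [0,-0.001,0.072,0,0,0],
])

```text
time_s: 3.28
tcp_pos: [0.527, -0.1799, 0.0541]
eef_rot: [-179.9, 0.0, -109.6]
contact_force: [1.2, 0.3, -0.5]
gripper_width: 0.0442
gripper_force: 0.0
```

carry_out([
  [0,0,0,0,0,0],
  [0,0,0,0,0,0],
  [0,0,0,0,0,0],
], hand=0.27, squeeze=5)

```text
time_s: 3.65
tcp_pos: [0.5279, -0.1807, 0.0564]
eef_rot: [-179.8, 0.0, -109.7]
contact_force: [-0.3, 0.3, -0.2]
gripper_width: 0.0247
gripper_force: 0.0
```

carry_out([
  [0.004,-0.007,0,0,0,0],
  [0.004,-0.007,0,0,0,0],
  [0.0035,-0.009,0,0,0,0],
  [0.0035,-0.009,0,0,0,0],
  [0.0025,-0.009,0,0,0,0],
])

```text
time_s: 4.28
tcp_pos: [0.5413, -0.1968, 0.0541]
eef_rot: [179.8, -0.1, -109.8]
contact_force: [-6.0, -1.3, 2.9]
gripper_width: 0.0238
gripper_force: 2.7
```

carry_out([
  [0.0025,-0.009,0,0,0,0],
  [0.0015,-0.009,0,0,0,0],
  [0.0015,-0.009,0,0,0,0],
  [0.0005,-0.0095,0,0,0,0],
  [0.0005,-0.0095,0,0,0,0],
])

```text
time_s: 4.9
tcp_pos: [0.5641, -0.2072, 0.0545]
eef_rot: [-180.0, 0.0, -109.8]
contact_force: [-2.0, -0.5, -0.7]
gripper_width: 0.0232
gripper_force: 0.8
```

carry_out([
  [-0.0005,-0.0095,0,0,0,0],
  [-0.0005,-0.0095,0,0,0,0],
  [-0.0015,-0.009,0,0,0,0],
  [-0.0015,-0.009,0,0,0,0],
  [-0.0025,-0.009,0,0,0,0],
])

```text
time_s: 5.52
tcp_pos: [0.5876, -0.2115, 0.0549]
eef_rot: [-179.9, 0.0, -109.7]
contact_force: [1.9, -0.0, -0.4]
gripper_width: 0.0236
gripper_force: 0.9
```

carry_out([
  [-0.0025,-0.009,0,0,0,0],
  [-0.0035,-0.009,0,0,0,0],
  [-0.0035,-0.009,0,0,0,0],
  [-0.004,-0.0085,0,0,0,0],
  [-0.004,-0.0085,0,0,0,0],
])

```text
time_s: 6.15
tcp_pos: [0.6095, -0.2108, 0.0543]
eef_rot: [179.9, -0.0, -109.8]
contact_force: [-0.6, -0.9, -0.2]
gripper_width: 0.0234
gripper_force: 0.0
```

carry_out([
  [0,0,0,0,0,0],
  [0,0,0,0,0,0],
  [0,0,-0.1,0,0,0],
  [0,0,-0.12,0,0,0],
  [0,0,-0.12,0,0,0],
], hand=0.5)

```text
time_s: 6.78
tcp_pos: [0.6092, -0.2109, 0.2262]
eef_rot: [179.9, -0.0, -109.8]
contact_force: [1.4, -0.3, 0.6]
gripper_width: 0.0439
gripper_force: 0.0
```

```bash
python3 - <<'E'
from plan import *
from h import *
s=r.get_state();print(s["joints"].round(1))
# transit to above wedge; wedge blade dir ~175 deg; tool y across -> tool x along blade axis: yaw 175 or -5
plan([(.457,.2685,.2,-5,11)])
S=r.capture("scene");cv2.imwrite("pics/s2.png",cv2.resize(S[160:280,150:350],None,fx=4,fy=4,interpolation=cv2.INTER_CUBIC)[:,:,::-1])
E
```

```text
[ -1.8  18.   -4.1  -0.  -67.9 -18. ]
[[-0.0727,0.0555,0.0048,0.0001,0.0001,-0.1587],[-0.0808,0.0427,0.0048,0.0001,0.0,-0.1587],[-0.0868,0.0287,0.0048,0.0,0.0001,-0.1588],[-0.0904,0.014,0.0047,0.0001,0.0,-0.1587],[-0.0914,-0.0012,0.0048,0.0001,0.0001,-0.1587]]
[[-0.09,-0.0162,0.0048,0.0001,0.0,-0.1587],[-0.0861,-0.031,0.0047,0.0001,0.0001,-0.1587],[-0.0797,-0.0447,0.0048,0.0,0.0,-0.1587],[-0.0713,-0.0573,0.0048,0.0001,0.0001,-0.1588],[-0.0607,-0.0684,0.0047,0.0001,0.0001,-0.1587]]
[[-0.0487,-0.0774,0.0048,0.0001,0.0,-0.1587]]
end [0.457  0.2685 0.2   ] [-180.    0.   -5.]
```

View pics/s2.png

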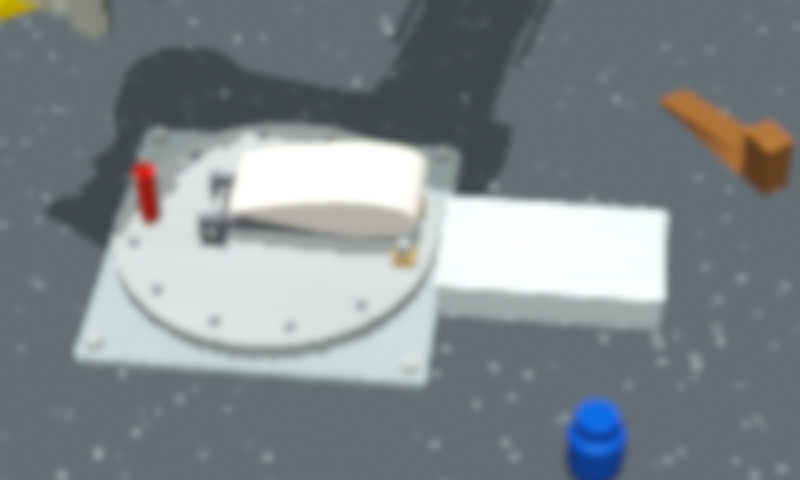

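The scene crop shows the fairing's toe pointing at the shelf (gold pad at (404,255) next to the shelf edge) and the pin now at (146,190), so the deck has indexed. Next I'll move to the wedge with tool +x along the blade (yaw 175).

```bash
python3 - <<'E'
from plan import *
plan([(.45,.27,.2,-185,10)])
E
```

```text
[[-0.0799,0.0632,0.0065,-0.0009,0.0007,0.1255],[-0.0709,0.0731,0.0065,-0.001,0.0008,0.1256],[-0.0607,0.0818,0.0065,-0.0009,0.0007,0.1255],[-0.0494,0.089,0.0066,-0.0009,0.0008,0.1255],[-0.0374,0.0947,0.0066,-0.001,0.0007,0.1256]]
[[-0.0247,0.0988,0.0068,-0.0009,0.0007,0.1255],[-0.0115,0.1011,0.0067,-0.0009,0.0008,0.1256],[0.0019,0.1018,0.0069,-0.001,0.0007,0.1255],[0.0152,0.1007,0.007,-0.0009,0.0008,0.1255],[0.0283,0.0978,0.0071,-0.0009,0.0007,0.1256]]
end [0.45 0.27 0.2 ] [-180.    0.  175.]
```

carry_out([
  [-0.08,0.063,0.0065,0,0,0.1255],
  [-0.071,0.073,0.0065,0,0,0.1255],
  [-0.061,0.082,0.0065,0,0,0.1255],
  [-0.049,0.089,0.0065,0,0,0.1255],
  [-0.037,0.095,0.0065,0,0,0.1255],
], hand=0.8)

```text
time_s: 7.45
tcp_pos: [0.5274, 0.0317, 0.2081]
eef_rot: [180.0, -0.0, -147.7]
contact_force: [0.4, -0.1, -0.4]
gripper_width: 0.0701
gripper_force: 0.0
```

carry_out([
  [-0.025,0.099,0.007,0,0,0.1255],
  [-0.0115,0.101,0.007,0,0,0.1255],
  [0.002,0.102,0.007,0,0,0.1255],
  [0.015,0.101,0.007,0,0,0.1255],
  [0.028,0.098,0.007,0,0,0.1255],
])

```text
time_s: 8.07
tcp_pos: [0.4466, 0.2734, 0.1907]
eef_rot: [180.0, 0.0, 174.7]
contact_force: [-0.2, -0.2, 0.8]
gripper_width: 0.0703
gripper_force: 0.0
```

carry_out([
  [0,0,0,0,0,0],
  [0,0,0,0,0,0],
])

```text
time_s: 8.32
tcp_pos: [0.4472, 0.272, 0.1906]
eef_rot: [-180.0, -0.0, 175.1]
contact_force: [0.0, -1.7, -1.0]
gripper_width: 0.0699
gripper_force: 0.0
```

```bash
python3 - <<'E'
from h import *
from plant import r
s=r.get_state();print(s["joints"].round(1),s["tcp_pos"].round(4),s["eef_rot"].round(2))
i=r.camera_info("wrist");w=r.capture("wrist");cv2.imwrite("pics/w2.png",w[:,:,::-1])
m=mask(w,(8,150,100),(24,255,255),(0,0,560,420));print(blobs(m,30))
E
```

```text
[  52.8    8.3  -21.9   -0.   -59.8 -147.8] [0.4472 0.272  0.1906] [-1.7997e+02 -2.0000e-02  1.7505e+02]
[([100, 84, 58, 59, 1347], [127.8, 111.1]), ([174, 136, 9, 12, 30], [178.9, 141.4]), ([261, 190, 25, 5, 121], [273.2, 192.0])]
```

View pics/w2.png

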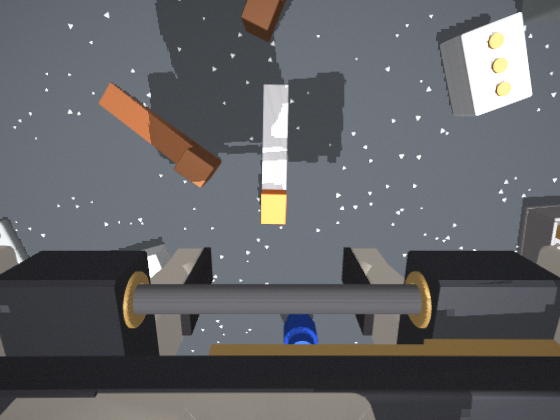

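The wrist picture shows the handle's top face at columns 261–286, rows 194–223, with the blade running up to its tip at (276,85). A blue coupler lies behind at (300,330).

```bash
python3 - <<'E'
from plan import *
from h import *
i=r.camera_info("wrist")
t=onz(i,[(261,193.5),(286,193.5),(286,223.5),(261,223.5)],.045);print(t.round(4),t.mean(0).round(4))
b=onz(i,[(264,85),(288,85)],.004);print(b.round(4),b.mean(0).round(4))
d=b.mean(0)-t.mean(0);print(np.hypot(*d[:2]),np.degrees(np.arctan2(d[1],d[0])))
w=cv2.imread("pics/w2.png")[:,:,::-1].copy();m=mask(w,(14,150,180),(28,255,255),(240,150,320,240));print(cv2.minAreaRect(cv2.findNonZero(m)))
E
```

```text
[[0.4402 0.2576 0.045 ]
 [0.4423 0.2811 0.045 ]
 [0.4721 0.2788 0.045 ]
 [0.47   0.2546 0.045 ]] [0.4561 0.268  0.045 ]
[[0.3416 0.2686 0.004 ]
 [0.3437 0.292  0.004 ]] [0.3427 0.2803 0.004 ]
0.11411236565140674 173.8055867353156
((271.0, 194.0), (20.0, 0.0), 180.0)
```

```bash
python3 - <<'E'
from plan import *
plan([(.456,.268,.08,174.5,3),(.456,.268,.02,174.5,2)])
E
```

```text
[[-0.0059,-0.0018,0.0738,-0.0001,-0.0001,0.0027],[-0.0059,-0.0019,0.0737,-0.0002,-0.0001,0.0028],[-0.0059,-0.0018,0.0738,-0.0001,-0.0001,0.0027],[0.0,0.0,0.06,-0.0,0.0,0.0],[0.0,0.0,0.06,-0.0,0.0,0.0]]
end [0.456 0.268 0.02 ] [-180.     0.   174.5]
```

carry_out([
  [-0.006,-0.002,0.074,0,0,0.003],
  [-0.006,-0.002,0.074,0,0,0.003],
  [-0.006,-0.002,0.074,0,0,0.003],
  [0,0,0.06,0,0,0],
  [0,0,0.06,0,0,0],
])

```text
time_s: 9.0
tcp_pos: [0.4568, 0.2671, 0.019]
eef_rot: [180.0, 0.0, 174.3]
contact_force: [1.0, -0.4, 0.5]
gripper_width: 0.07
gripper_force: 0.0
```

carry_out([
  [0,0,0,0,0,0],
  [0,0,0,0,0,0],
  [0,0,0,0,0,0],
  [0,0,0,0,0,0],
  [0,0,0,0,0,0],
], hand=0, squeeze=30)

```text
time_s: 9.62
tcp_pos: [0.4564, 0.2687, 0.0204]
eef_rot: [180.0, 0.0, 174.4]
contact_force: [1.4, -1.1, 0.9]
gripper_width: 0.026
gripper_force: 0.4
```

carry_out([
  [0,0,-0.04,0,0,0],
  [0,0,-0.06,0,0,0],
  [0,0,-0.06,0,0,0],
  [0,0,0,0,0,0],
  [0,0,0,0,0,0],
])

```text
time_s: 10.25
tcp_pos: [0.4558, 0.2682, 0.0994]
eef_rot: [-180.0, -0.0, 174.4]
contact_force: [-0.4, 0.4, -2.3]
gripper_width: 0.0241
gripper_force: 30.0
```

```bash
python3 - <<'E'
from plan import *
c=np.array([.594,-.122]);a=np.radians(100.5);u=np.array([np.cos(a),np.sin(a)])
p=c+.24*u;print(p, c+.165*u)
plan([(*p,.1,-79.5,11)])
E
```

```text
[0.55026347 0.11398118] [0.56393114 0.04023706]
[[-0.0198,-0.0262,-0.0001,0.0,-0.0,-0.1608],[-0.0152,-0.0292,-0.0001,0.0001,-0.0001,-0.1607],[-0.01,-0.0313,-0.0001,0.0,-0.0,-0.1608],[-0.0047,-0.0326,-0.0001,0.0,-0.0,-0.1607],[0.0009,-0.0328,-0.0001,0.0001,-0.0001,-0.1608]]
[[0.0064,-0.0323,-0.0002,0.0,-0.0,-0.1607],[0.0116,-0.0307,-0.0001,0.0001,-0.0,-0.1608],[0.0167,-0.0284,-0.0001,-0.0,-0.0001,-0.1607],[0.0211,-0.0251,-0.0001,0.0,-0.0,-0.1608],[0.0251,-0.0213,-0.0001,0.0001,-0.0001,-0.1608]]
[[0.0283,-0.0167,-0.0001,-0.0,0.0,-0.1607]]
end [0.5503 0.114  0.1   ] [-180.     0.   -79.5]
```

carry_out([
  [-0.02,-0.026,0,0,0,-0.161],
  [-0.015,-0.029,0,0,0,-0.161],
  [-0.01,-0.031,0,0,0,-0.161],
  [-0.005,-0.033,0,0,0,-0.161],
  [0.001,-0.033,0,0,0,-0.161],
])

```text
time_s: 10.88
tcp_pos: [0.4989, 0.1975, 0.0984]
eef_rot: [180.0, -0.1, -137.0]
contact_force: [0.5, -0.4, -1.7]
gripper_width: 0.0236
gripper_force: 30.0
```

carry_out([
  [0.006,-0.032,0,0,0,-0.161],
  [0.012,-0.031,0,0,0,-0.161],
  [0.017,-0.028,0,0,0,-0.161],
  [0.021,-0.025,0,0,0,-0.161],
  [0.025,-0.021,0,0,0,-0.161],
])

```text
time_s: 11.5
tcp_pos: [0.5416, 0.1277, 0.0983]
eef_rot: [179.9, -0.1, -88.7]
contact_force: [-0.1, 0.2, -2.2]
gripper_width: 0.0238
gripper_force: 30.0
```

carry_out([
  [0.028,-0.017,0,0,0,-0.159],
  [0,0,0,0,0,0],
  [0,0,0,0,0,0],
])

```text
time_s: 11.88
tcp_pos: [0.5502, 0.1147, 0.0989]
eef_rot: [179.9, -0.0, -79.6]
contact_force: [0.6, 1.5, -0.8]
gripper_width: 0.0239
gripper_force: 30.0
```

```bash
python3 - <<'E'
from h import *
from plant import r
s=r.get_state();print(s["joints"].round(1),s["tcp_pos"].round(4),s["eef_rot"].round(2),s["gripper_width"])
w=r.capture("wrist");cv2.imwrite("pics/w3.png",w[:,:,::-1])
E
```

```text
[ 31.7  17.3 -23.7  -0.  -49.1 -21.3] [0.5502 0.1147 0.0989] [ 1.7991e+02 -2.0000e-02 -7.9650e+01] 0.023934740419332908
```

View pics/w3.png

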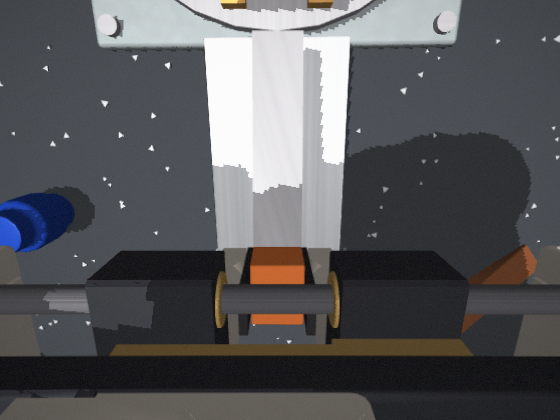

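The wrist picture shows the blade (columns 252–303) centred on the shelf (columns 206–349 at row 40), pointing at the gap between the gold pads (columns 246–308 at row 3). I'll check this in numbers.

```bash
python3 - <<'E'
from plan import *
from h import *
i=r.camera_info("wrist")
Q=onz(i,[(206,40),(349,40),(217,240),(341,240)],.03);print(Q.round(4));f=(Q[0]+Q[1])/2;n=(Q[2]+Q[3])/2;v=f-n
print("mid",f.round(4),n.round(4),np.degrees(np.arctan2(v[1],v[0])))
print("width",np.hypot(*(Q[0]-Q[1])[:2]),np.hypot(*(Q[2]-Q[3])[:2]))
P=onz(i,[(246,3),(308,3)],.04);print("pads",P.round(4),P.mean(0).round(4))
t=onz(i,[(252,31),(303,31)],.085);print("tip",t.round(4),t.mean(0).round(4))
B=onz(i,[(95,46),(460,43)],.012);print("plate edge",B.round(4))
c=np.array([.594,-.122]);a=np.radians(100.5);u=np.array([np.cos(a),np.sin(a)])
for q in(f,n,P.mean(0),t.mean(0),B[0],B[1],np.array([.5502,.1147])):
    d=q[:2]-c;print("rad",(d@u).round(4),"lat(fixture x)",(d@[u[1],-u[0]]).round(4))
E
```

```text
[[ 0.6145  0.0043  0.03  ]
 [ 0.5282 -0.0115  0.03  ]
 [ 0.591   0.1338  0.03  ]
 [ 0.5019  0.1174  0.03  ]]
mid [ 0.5714 -0.0036  0.03  ] [0.5464 0.1256 0.03  ] -79.06491438970582
width 0.08773877845931241 0.09062960326631968
pads [[ 0.5921 -0.017   0.04  ]
 [ 0.5574 -0.0234  0.04  ]] [ 0.5748 -0.0202  0.04  ]
tip [[0.5816 0.0057 0.085 ]
 [0.5587 0.0015 0.085 ]] [0.5702 0.0036 0.085 ]
plate edge [[ 0.6908  0.0186  0.012 ]
 [ 0.4524 -0.0271  0.012 ]]
rad 0.1205 lat(fixture x) -0.0007
rad 0.2521 lat(fixture x) -0.0017
rad 0.1036 lat(fixture x) -0.0004
rad 0.1279 lat(fixture x) -0.0005
rad 0.1206 lat(fixture x) 0.1208
rad 0.1191 lat(fixture x) -0.1219
rad 0.2407 lat(fixture x) 0.0001
```

carry_out([
  [0,0,0.04,0,0,0],
  [0,0,0.04,0,0,0],
  [0,0,0.012,0,0,0],
  [0,0,0,0,0,0],
  [0,0,0,0,0,0],
])

```text
time_s: 12.55
tcp_pos: [0.5514, 0.1151, 0.0546]
eef_rot: [-179.9, 0.0, -79.4]
contact_force: [-0.4, -0.5, -0.9]
gripper_width: 0.0238
gripper_force: 30.0
```

carry_out([
  [0,0,0.002,0,0,0],
  [0,0,0,0,0,0],
  [0,0,0,0,0,0],
])

```text
time_s: 12.92
tcp_pos: [0.551, 0.1147, 0.053]
eef_rot: [-180.0, 0.0, -79.5]
contact_force: [-0.1, 0.2, -0.8]
gripper_width: 0.0235
gripper_force: 30.0
```

carry_out([
  [0,0,0.002,0,0,0],
  [0,0,0,0,0,0],
  [0,0,0,0,0,0],
])

```text
time_s: 13.3
tcp_pos: [0.5509, 0.1147, 0.0518]
eef_rot: [180.0, -0.0, -79.4]
contact_force: [0.1, -0.3, -1.6]
gripper_width: 0.0237
gripper_force: 30.0
```

carry_out([
  [0,0,0.002,0,0,0],
  [0,0,0,0,0,0],
  [0,0,0,0,0,0],
])

```text
time_s: 13.68
tcp_pos: [0.551, 0.1148, 0.0513]
eef_rot: [-180.0, -0.0, -79.4]
contact_force: [-1.4, -0.6, 5.6]
gripper_width: 0.0238
gripper_force: 30.0
```

carry_out([
  [0,0,0.002,0,0,0],
  [0,0,0,0,0,0],
  [0,0,0,0,0,0],
])

```text
time_s: 14.05
tcp_pos: [0.551, 0.1148, 0.0513]
eef_rot: [-180.0, -0.0, -79.4]
contact_force: [-6.0, -0.8, 15.4]
gripper_width: 0.0237
gripper_force: 30.0
```

carry_out([
  [0.01,0,-0.002,0,0,0],
  [0.02,0,0,0,0,0],
  [0.02,0,0,0,0,0],
  [0.02,0,0,0,0,0],
  [0,0,0,0,0,0],
])

```text
time_s: 14.68
tcp_pos: [0.5584, 0.0793, 0.0513]
eef_rot: [-179.9, -0.0, -79.5]
contact_force: [2.2, -2.7, 5.6]
gripper_width: 0.024
gripper_force: 30.0
```

carry_out([
  [0.02,0,0,0,0,0],
  [0.02,0,0,0,0,0],
  [0,0,0,0,0,0],
  [0,0,0,0,0,0],
])

```text
time_s: 15.18
tcp_pos: [0.5619, 0.0599, 0.0513]
eef_rot: [-179.9, -0.0, -79.4]
contact_force: [1.5, -3.2, 4.7]
gripper_width: 0.0239
gripper_force: 30.0
```

```bash
python3 - <<'E'
from h import *
from plant import r
s=r.get_state();print(s["tcp_pos"].round(4),s["eef_rot"].round(2),s["contact_force"].round(1))
w=r.capture("wrist");cv2.imwrite("pics/w4.png",w[:,:,::-1])
c=np.array([.594,-.122]);a=np.radians(100.5);u=np.array([np.cos(a),np.sin(a)]);d=s["tcp_pos"][:2]-c;print(d@u,d@[u[1],-u[0]])
E
```

```text
[0.5619 0.0599 0.0513] [-1.7993e+02 -4.0000e-02 -7.9440e+01] [ 1.5 -3.2  4.7]
0.18467441139855814 0.0015927172732783101
```

View pics/w4.png

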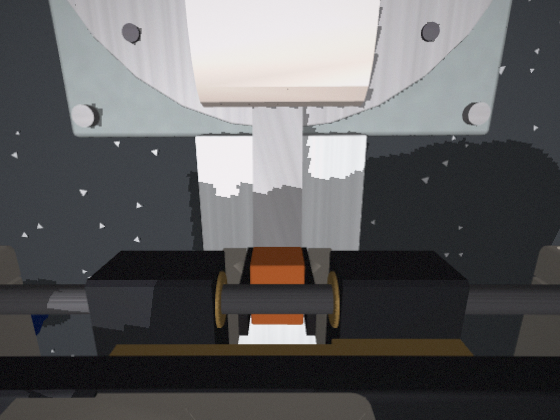

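The wrist picture shows the fairing's toe edge at row 105 and the blade (columns 252–303) sliding under it. The bolts' midpoint is at column 281 against the blade's 277, so I need about 1.5 mm toward tool +y.

carry_out([
  [0.003,0.003,0,0,0,0],
  [0.004,0,0,0,0,0],
  [0.004,0,0,0,0,0],
  [0.004,0,0,0,0,0],
  [0,0,0,0,0,0],
])

```text
time_s: 15.85
tcp_pos: [0.5614, 0.0538, 0.0513]
eef_rot: [-179.9, 0.1, -79.4]
contact_force: [-1.0, 6.4, 6.9]
gripper_width: 0.0238
gripper_force: 30.0
```

carry_out([
  [0.004,0,0,0,0,0],
  [0.004,0,0,0,0,0],
  [0.004,0,0,0,0,0],
  [0,0,0,0,0,0],
  [0,0,0,0,0,0],
])

```text
time_s: 16.48
tcp_pos: [0.5626, 0.0482, 0.0513]
eef_rot: [-179.9, 0.1, -79.4]
contact_force: [-0.4, 7.4, 7.2]
gripper_width: 0.0239
gripper_force: 30.0
```

carry_out([
  [0.004,0,0,0,0,0],
  [0.004,0,0,0,0,0],
  [0.004,0,0,0,0,0],
  [0.004,0,0,0,0,0],
  [0,0,0,0,0,0],
])

```text
time_s: 17.1
tcp_pos: [0.564, 0.0403, 0.0513]
eef_rot: [-179.9, 0.1, -79.4]
contact_force: [-0.9, 7.8, 7.3]
gripper_width: 0.0239
gripper_force: 30.0
```

carry_out([
  [0,0,0,0,0,0],
  [0,0,0,0,0,0],
  [0,0,0,0,0,0],
])

```text
time_s: 17.48
tcp_pos: [0.564, 0.0403, 0.0513]
eef_rot: [-179.9, 0.1, -79.4]
contact_force: [-1.3, 7.8, 7.4]
gripper_width: 0.024
gripper_force: 30.0
```

```bash
python3 - <<'E'
from h import *
from plant import r
s=r.get_state();print(s["tcp_pos"].round(4),s["eef_rot"].round(2),s["contact_force"].round(1))
c=np.array([.594,-.122]);a=np.radians(100.5);u=np.array([np.cos(a),np.sin(a)]);d=s["tcp_pos"][:2]-c;print(d@u,d@[u[1],-u[0]])
w=r.capture("wrist");S=r.capture("scene")
w4=cv2.imread("pics/w4.png")
a=cv2.resize(w[60:260,180:390],(420,400));b=cv2.resize(S[190:240,200:270][:, :, :],(560,400),interpolation=cv2.INTER_CUBIC)[:,:370]
cv2.imwrite("pics/w5.png",np.hstack([a,b])[:,:,::-1])
E
```

```text
[0.564  0.0403 0.0513] [-1.799e+02  6.000e-02 -7.942e+01] [-1.3  7.8  7.4]
0.16502653683759466 0.00011943667153286111
```

View pics/w5.png

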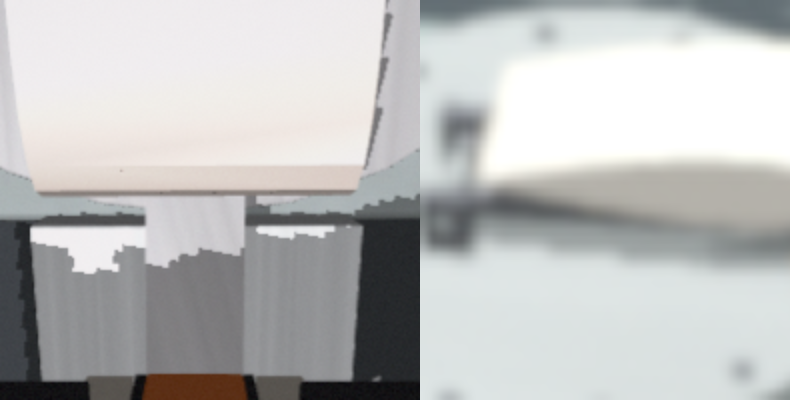

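The left crop shows the blade centred under the toe, with the handle still where it was in the grip (row 375 of the crop, the same full-image row as before). The tool sits 165 mm from the axis after moving on at constant force past first contact near 180 mm, so the lift is about 3 mm.

```bash
python3 - <<'E'
from plant import r
print(r.close_job())
E
```

```text
the job is handed in; nothing more can be done
None
```

The table was turned to its next position, the wedge was pushed in along the shelf's middle line until the toe bar should be about 3 mm clear, and the job was handed in with the wedge still gripped; no verdict came back, and I inferred the 3 mm from the wedge's travel rather than measuring it.

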